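# Return four fountain pens to their own cases

## Robot

A 7-joint arm with a two-finger parallel gripper is mounted at the origin on the work surface. World frame = base frame: x ahead of the robot, y to its left, z up, the work surface at z = 0. Lengths are in m, angles in rad, forces in N, time in s.
With the tool pointing down it reaches from about 0.4 to 0.875 m from the base axis. Payload 19.3 kg.
Tool frame: the origin (TCP) lies at the very end of the fingers, on their centre line; the grasp point (between the pads) lies 19 mm behind it; z points along the fingers, y is the line along which they close (so a half turn about z gives the same grasp; the last joint's range is limited). The gripper opens to 85 mm and grips with 20 to 120 N. Pads are 22 mm wide; open, the fingers measure 114 mm over their backs; the gripper's body (76 mm by 85 mm) begins 54 mm behind the grasp point. The pads swing forward as they close: fully open they stand 13 mm farther back than shut.
Start: joints at [-1.248, 0.521, -0.036, 1.599, 0.021, 1.021, -0.113], TCP at [0.239, 0.577, 0.231] pointing down, gripper open.
Joint ranges: [-2.91, 2.91], [-0.3, 2.13], [-1.5, 1.42], [0.17, 2.43], [-1.26, 4.41], [0.16, 1.93], [-2.52, 2.52]. Speed limits (rad/s): [1.89, 1.89, 2.39, 2.39, 3.01, 3.01, 3.01].

## Interface

Orientations are given as a unit quaternion [w, x, y, z].
In Python, from station import read_state, get_image, get_calibration, sign_off, trace, place_of gives the robot as it stands. The module is installed in compiled form; this text tells all that it offers.
- The arm moves only by the tool play_rows, never from a script. Its argument "commands" is a list of rows, each a list of 7 numbers: the shift along the tool's x, y, z scaled (see below), then the turn, a rotation vector about the tool's x, y, z scaled (see below), then the closure, from -1 (fully open) to 1 (shut). In form: [[dx, dy, dz, wx, wy, wz, jaw], ...]. A call has 1 to 20 rows; each row shifts and turns the commanded pose from where the row before left it, along the tool's axes as they then stand; what a row does not reach is not made up. The controller multiplies each number of a shift by 0.1 m and each number of a turn by 180 degrees. A row lasts 1/12 s, in which the tool goes at most 41.7 mm and 7.16 degrees, less where a joint would pass 70% of its speed; a pose out of reach is approached as far as the arm can. A call with a number of a shift or a turn outside -1 to 1 is refused whole. A call with a gripper value outside its range is refused whole. The fingers move at their own pace and stop on an object; "newtons" is the grip in N (left out, the last holds). Time passes only in rows, so rows that do not move let the fingers close. It gives the time, the measured TCP pose, the force, the opening and the grip force at its end, in the units of the state.
- read_state(): the state, without advancing time (a new reading comes with each control period).
- get_image(name): name is "scene" or "top" or "wrist"; returns (picture, depth): 400x640x3 uint8, red, green, blue; 400x640 float32, m along the optical axis (not along the pixel's ray), 0 where there is no reading.
- get_calibration(name): a dict with "camera_matrix" (3x3 intrinsics, pixels), "T" (4x4, takes a point from camera to world coordinates). Camera axes: x right, y down, z forward; pixel columns grow to the right and rows downward; lengths in m; the calibration is good to about 2 mm. A picture is of the moment at which its call begins: read the wrist's pose just before it. get_calibration takes no time and is no camera call; for the wrist camera it gives the pose at the moment of the call.
- sign_off(): hands the job in; it is judged then, once.
Trained networks look in the newest picture that a camera, given by its name, has taken for a name from the list of things; names that differ only in an ending like _2 or _b are one class to them, and where a whole thing is asked for, a point or a joint stands for the part that bears it (a point fixed in the world has none). Each returns a list of dicts, best first, with "confidence" (0 to 1); they miss things now and then, are a little off and sometimes report something else, mostly with a low value. They report only what shows in the picture. A call takes as long as a camera call. They do not tell look-alikes from the thing itself.
- trace(query, camera): "region" (400x640 bool, what is visible of it) and "point" ([column, row] in pixels, amid what is visible of it).
- place_of(query, camera): "point" ([column, row] in pixels: a listed point, or the origin of a listed thing).
The state is a dict: "time_s": time; "joints": joint angles; "joint_velocities": joint speeds; "joint_torque": joint torques, N m; "ee_pos": TCP position; "eef_rot": TCP orientation; "force": force on the tool from outside, world axes, zero at the start; "wrist_torque": the same for the moment, N m; "grip_width": opening from 0.0 (shut) to 1.0 (fully open); "grasp_force": force on a finger pad.
Only numpy, scipy, OpenCV 4.12 (cv2) and the standard library are available. Lean on these libraries where they do the work, as an engineer would, in place of code of your own. Each camera call takes 0.05 s, during which the arm holds its last target. There are 200 camera calls.

## Task

Put each of the four black fountain pens lying loose on the pen repairer's table back into the case made for its length - shortest pen in the shortest case, and so on up to the longest - so that it lies flat on the floor of the channel, either way round. Set the pens down, do not drop them, and leave the ink bottle and the screwdriver where they are.

Things in the scene. Friction and masses are not known exactly. Their poses are not given: they have to be found in the camera images.
- pen_pocket: shortest of four loose capped fountain pens, eight-sided, black with steel band and clip, 90 mm long, 13 mm across flats, about 20 g, lying flat along world y, up to 23 degrees off; does not roll by itself. Origin: mid-length on the pen's axis, 6.5 mm above what it lies on; x along the pen
- pen_short: second shortest of four loose capped fountain pens, eight-sided, black with steel band and clip, 114 mm long, 14 mm across flats, about 24 g, lying flat along world y, up to 23 degrees off; does not roll by itself. Origin: mid-length on the pen's axis, 7 mm above what it lies on; x along the pen
- pen_standard: second longest of four loose capped fountain pens, eight-sided, black with steel band and clip, 138 mm long, 15 mm across flats, about 27 g, lying flat along world y, up to 23 degrees off; does not roll by itself. Origin: mid-length on the pen's axis, 7.5 mm above what it lies on; x along the pen
- pen_oversize: longest of four loose capped fountain pens, eight-sided, black with steel band and clip, 162 mm long, 16 mm across flats, about 31 g, lying flat along world y, up to 23 degrees off; does not roll by itself. Origin: mid-length on the pen's axis, 8 mm above what it lies on; x along the pen
- case_pocket: shortest of four open wooden pen cases, fixed, 116 x 64 mm, floor 8 mm above the table. Lengthwise channel 106 x 34 mm, grey lining, between cheeks and end walls 17 mm high (from the table); the middle 50 mm of its length has no cheeks, open to both sides at floor level for fingers. Origin: middle of the case at table height; x along the channel; x lies along world y, up to 23 degrees off
- case_short: second shortest of four open wooden pen cases, fixed, 140 x 64 mm, floor 8 mm above the table. Lengthwise channel 130 x 34 mm, grey lining, between cheeks and end walls 17 mm high (from the table); the middle 50 mm of its length has no cheeks, open to both sides at floor level for fingers. Origin: middle of the case at table height; x along the channel; x lies along world y, up to 23 degrees off
- case_standard: second longest of four open wooden pen cases, fixed, 164 x 64 mm, floor 8 mm above the table. Lengthwise channel 154 x 34 mm, grey lining, between cheeks and end walls 17 mm high (from the table); the middle 50 mm of its length has no cheeks, open to both sides at floor level for fingers. Origin: middle of the case at table height; x along the channel; x lies along world y, up to 23 degrees off
- case_oversize: longest of four open wooden pen cases, fixed, 188 x 64 mm, floor 8 mm above the table. Lengthwise channel 178 x 34 mm, grey lining, between cheeks and end walls 17 mm high (from the table); the middle 50 mm of its length has no cheeks, open to both sides at floor level for fingers. Origin: middle of the case at table height; x along the channel; x lies along world y, up to 23 degrees off
- ink_bottle: bystander: round glass ink bottle with black cap, 52 mm across, 50 mm high, standing beyond the pens and cases; origin at the centre of its underside
- screwdriver: bystander: screwdriver with pale wooden handle, 160 mm long, lying beyond the pens and cases roughly along y; not a pen; origin under it about mid-length
Mind the look-alikes: they are no part of the job. What is shaped like the pen_oversize but purple is not meant.

How it is judged:
At the end, for the whole second after the job is handed in: Every pen lies at rest and released in the case of its own length, flat on the channel floor (within 3 mm of its resting height), its middle within 14 mm of the case's middle and along the channel to 15 degrees (horizontal distance between pen_pocket and case_pocket below 0.014 m and angle between the x axis of pen_pocket and the x axis of case_pocket, either way round below 0.26 rad and height (world z) of pen_pocket below 0.0175 m and linear speed of each of pen_pocket, pen_short, pen_standard, pen_oversize below 0.02 m/s and contact force between each of pen_pocket, pen_short, pen_standard, pen_oversize and the fingers below 0.1 N and horizontal distance between pen_short and case_short below 0.014 m and angle between the x axis of pen_short and the x axis of case_short, either way round below 0.26 rad and height (world z) of pen_short below 0.018 m and horizontal distance between pen_standard and case_standard below 0.014 m and angle between the x axis of pen_standard and the x axis of case_standard, either way round below 0.26 rad and height (world z) of pen_standard below 0.0185 m and horizontal distance between pen_oversize and case_oversize below 0.014 m and angle between the x axis of pen_oversize and the x axis of case_oversize, either way round below 0.26 rad and height (world z) of pen_oversize below 0.019 m); the robot touches nothing.
It fails at once if a pen is dropped: falls freely, faster than 0.7 m/s (some 25 mm) ((linear speed of pen_pocket above 0.7 m/s and contact force between pen_pocket and anything else below 0.01 N) or (linear speed of pen_short above 0.7 m/s and contact force between pen_short and anything else below 0.01 N) or (linear speed of pen_standard above 0.7 m/s and contact force between pen_standard and anything else below 0.01 N) or (linear speed of pen_oversize above 0.7 m/s and contact force between pen_oversize and anything else below 0.01 N)).
It fails at once if the ink bottle is shifted by more than 20 mm (distance of ink_bottle from where it was at the start of the episode above 0.02 m).
It fails at once if the screwdriver is shifted by more than 20 mm (distance of screwdriver from where it was at the start of the episode above 0.02 m).
It also fails if it takes over 96 s, if anything falls off the work surface, if the arm or the gripper's body presses on something with over 40 N, if the wrist force passes 120 N, or if a joint passes its speed limit or range.

## Working session

There is one attempt and no reset: what is moved stays moved. The work goes in short steps, Python scripts to look and compute and a tool call to move; the robot and the scene stay as the last step left them, time stands still between calls to the robot, and variables do not carry over. Pictures are saved under pics/ and viewed, at most 14 in all, crops included, and the job is handed in when it is done.

Besides the shell and the picture viewer there is one more tool, called after "Emit:" by a JSON object that holds its "method" and its "body". play_rows: Moves the arm, as the interface text tells. Shifts and turns lie within -1 to 1; 1 stands for 0.1 m of shift or 180 degrees of turn. Its arguments: {"type":"object","properties":{"commands":{"type":"array"},"newtons":{"type":"number"}},"required":["commands"]}

```bash
mkdir -p pics
python3 - <<'E'
from station import *
import cv2,numpy as np
print(read_state())
for n in("top","scene"):
    p,d=get_image(n); cv2.imwrite(f"pics/{n}0.png",p[:,:,::-1]); np.savez(f"{n}0.npz",p=p,d=d)
    c=get_calibration(n); print(n,c)
E
```

```text
{'time_s': 0.0, 'joints': array([-1.24819219,  0.52205907, -0.03634417,  1.59999311,  0.02122068,
        1.02112317, -0.1128528 ]), 'joint_velocities': array([ 1.17580637e-03,  8.41673910e-05, -5.09464909e-04, -7.44834744e-05,
       -1.42515990e-03, -1.04653556e-03, -1.64122526e-04]), 'joint_torque': array([ 4.26989072e-04, -9.27107978e+01,  1.98019713e+00, -3.69934380e+01,
        1.78370951e-02,  8.31448036e-03,  4.57472652e-06]), 'ee_pos': array([0.2391373 , 0.57706894, 0.23070282]), 'eef_rot': array([-6.96000598e-05,  1.95160288e-01,  9.80771178e-01, -5.94432388e-04]), 'force': array([ 0.42615632,  0.04042729, -0.32585971]), 'wrist_torque': array([-0.05644384, -0.03918537,  0.01985768]), 'grasp_force': 0.0, 'grip_width': 0.9996272884639377}
top {'camera_matrix': array([[441.81639062,   0.        , 316.39264297],
       [  0.        , 441.81639062, 196.32651323],
       [  0.        ,   0.        ,   1.        ]]), 'T': array([[ 0.01216095, -0.99688515,  0.07792373,  0.55449707],
       [-0.9997331 , -0.01365249, -0.01863688,  0.01539274],
       [ 0.01964268, -0.07767629, -0.99678511,  0.97649514],
       [ 0.        ,  0.        ,  0.        ,  1.        ]])}
scene {'camera_matrix': array([[385.10436737,   0.        , 319.72048626],
       [  0.        , 385.10436737, 200.77498811],
       [  0.        ,   0.        ,   1.        ]]), 'T': array([[-0.55105688,  0.57696595, -0.60286533,  1.27734148],
       [ 0.83436121,  0.36942164, -0.40910759,  0.43654514],
       [-0.01332965, -0.728449  , -0.68497035,  0.77876083],
       [ 0.        ,  0.        ,  0.        ,  1.        ]])}
```

View pics/top0.png

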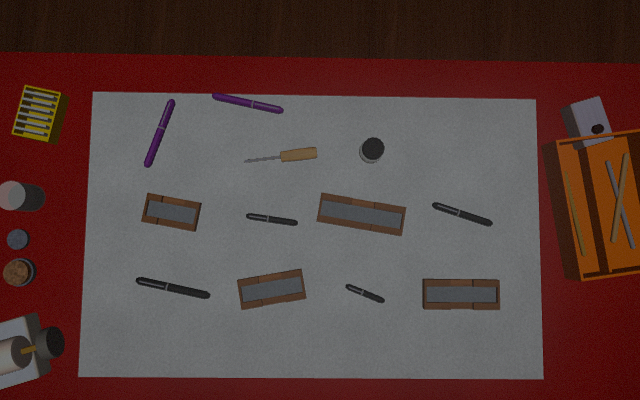

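View pics/scene0.png

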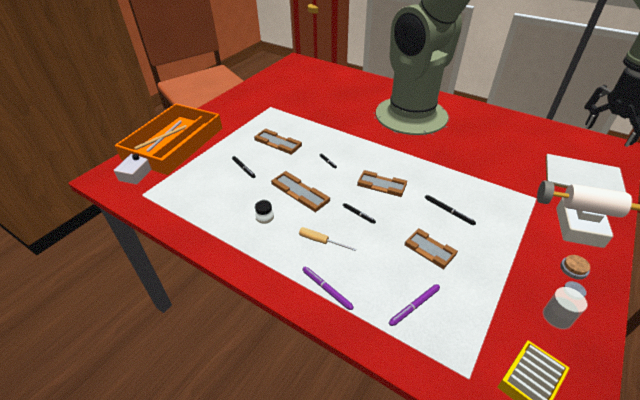

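The four black pens in the top view are at (172,288), (272,219), (462,214) and (365,293). The two purple ones at (160,132) and (248,102) are look-alikes, and the screwdriver (282,155) and bottle (372,150) must stay. Next I measure the poses.

```bash
cat > h.py <<'E'
import numpy as np,cv2
from station import *
def ray(c,px):
    K,T=c["camera_matrix"],c["T"]; d=T[:3,:3]@np.linalg.inv(K)@np.array([px[0],px[1],1.]); return T[:3,3],d
def at(c,px,z):
    o,d=ray(c,px); return o+d*(z-o[2])/d[2]
def tri(c1,p1,c2,p2):
    A=[];b=[]
    for c,p in((c1,p1),(c2,p2)):
        o,d=ray(c,p); d=d/np.linalg.norm(d); P=np.eye(3)-np.outer(d,d); A.append(P); b.append(P@o)
    return np.linalg.lstsq(np.vstack(A),np.hstack(b),rcond=None)[0]
def segs(p,kind):
    hsv=cv2.cvtColor(p,cv2.COLOR_RGB2HSV); h,s,v=cv2.split(hsv)
    return h,s,v
def axis(c,rect,z):
    b=cv2.boxPoints(rect); w=np.array([at(c,q,z)[:2] for q in b])
    e=[w[1]-w[0],w[2]-w[1]]; n=[np.linalg.norm(x) for x in e]; i=int(np.argmax(n)); v=e[i]
    if v[1]<0: v=-v
    return w.mean(0),max(n),min(n),np.degrees(np.arctan2(-v[0],v[1])) # yaw off +y, ccw
E
python3 - <<'E'
from h import *
c=get_calibration("top"); cs=get_calibration("scene"); D=np.load("top0.npz"); p,d=D["p"],D["d"]
S=np.load("scene0.npz")["p"]
def blobs(p):
    paper=cv2.morphologyEx(((p.min(2)>0.55*np.percentile(p.min(2),90)*1.0)).astype(np.uint8),cv2.MORPH_OPEN,np.ones((3,3)))
    n,l,st,ce=cv2.connectedComponentsWithStats(paper); k=1+np.argmax(st[1:,4]); m=(l==k).astype(np.uint8)
    cn,_=cv2.findContours(m,cv2.RETR_EXTERNAL,cv2.CHAIN_APPROX_NONE); f=cv2.drawContours(np.zeros_like(m),cn,-1,1,-1)
    hole=f&(1-m); cn,_=cv2.findContours(hole,cv2.RETR_EXTERNAL,cv2.CHAIN_APPROX_NONE)
    return [q for q in cn if cv2.contourArea(q)>40]
for n,pp,cc in(("top",p,c),("scene",S,cs)):
  for q in blobs(pp):
    r=cv2.minAreaRect(q); w,L,W,a=axis(cc,r,.007); print(n,np.round(r[0]),np.round(w,4),"L%.3f W%.3f yaw%.1f"%(L,W,a))
for pt in [(172,288),(272,219),(462,214),(365,293),(171,212),(272,289),(361,214),(461,293),(330,260)]:
    z=[ (c["T"]@np.r_[np.linalg.inv(c["camera_matrix"])@[u,v,1]*d[v,u],1])[2] for u in range(pt[0]-3,pt[0]+4) for v in range(pt[1]-2,pt[1]+3) if d[v,u]>0]
    print(pt,"z med/max",np.round([np.median(z),np.max(z)],4))
for nm in["pen_pocket","pen_short","pen_standard","pen_oversize","case_pocket","case_short","case_standard","case_oversize"]:
    o=[]
    for cam in("top","scene"):
        if cam: o.append([(np.round(x["point"]),round(x["confidence"],2)) for x in place_of(nm,cam)[:3]])
    print(nm,o, np.round(tri(c,o[0][0][0],cs,o[1][0][0]),3) if o[0] and o[1] else"")
E
```

```text
top [365. 293.] [ 0.4211 -0.1101] L0.090 W0.013 yaw-21.7
top [460. 294.] [ 0.4213 -0.3194] L0.169 W0.065 yaw0.6
top [172. 288.] [0.429 0.305] L0.162 W0.017 yaw-11.8
top [271. 289.] [0.4288 0.0928] L0.142 W0.066 yaw10.5
top [271. 219.] [0.579  0.0951] L0.113 W0.014 yaw-7.7
top [462. 214.] [ 0.5957 -0.3245] L0.139 W0.016 yaw-17.7
top [361. 214.] [ 0.593  -0.1015] L0.190 W0.065 yaw-9.5
top [171. 212.] [0.592  0.3139] L0.122 W0.064 yaw-10.0
top [298. 154.] [0.7236 0.0388] L0.080 W0.025 yaw8.1
top [373. 148.] [ 0.7394 -0.1269] L0.050 W0.047 yaw45.9
top [159. 133.] [0.7663 0.3463] L0.162 W0.019 yaw71.2
scene [414. 305.] [0.7667 0.3454] L0.164 W0.019 yaw71.5
scene [430. 248.] [0.591  0.3114] L0.129 W0.081 yaw-11.0
scene [313. 236.] [0.7211 0.0356] L0.083 W0.029 yaw8.8
scene [359. 213.] [0.5805 0.0955] L0.113 W0.017 yaw-8.3
scene [263. 207.] [ 0.7078 -0.1481] L0.058 W0.047 yaw-51.3
scene [450. 210.] [0.4295 0.3046] L0.163 W0.023 yaw-12.9
scene [382. 183.] [0.4287 0.0905] L0.150 W0.083 yaw10.1
scene [300. 191.] [ 0.5912 -0.1035] L0.222 W0.089 yaw-10.2
scene [244. 166.] [ 0.5952 -0.3244] L0.14
[... 635 characters left out ...]
] [0.58  0.088 0.01 ]
pen_standard [[(array([461., 216.]), 0.72)], [(array([241., 167.]), 0.45)]] [ 0.594 -0.33  -0.001]
pen_oversize [[(array([158., 136.]), 0.81), (array([175., 284.]), 0.58)], [(array([451., 207.]), 0.84), (array([328., 287.]), 0.78), (array([412., 303.]), 0.71)]] [0.698 0.31  0.237]
case_pocket [[(array([173., 214.]), 0.87), (array([283., 158.]), 0.16)], [(array([427., 248.]), 0.87)]] [0.589 0.308 0.001]
case_short [[(array([271., 289.]), 0.86)], []] 
case_standard [[(array([173., 214.]), 0.24)], [(array([279., 145.]), 0.61)]] [0.681 0.102 0.353]
case_oversize [[(array([362., 211.]), 0.6)], [(array([302., 188.]), 0.75), (array([356., 209.]), 0.23)]] [ 0.595 -0.096  0.022]
```

```bash
cat > go.py <<'E'
import sys
from h import *
from scipy.spatial.transform import Rotation as R
T={"po":(.429,.305,-12.2),"co":(.592,-.102,-9.8),"pp":(.4215,-.1095,-21.6),"cp":(.591,.312,-10.3),
"ps":(.5797,.0953,-8),"cs":(.429,.092,10.3),"pt":(.5955,-.3245,-18.3),"ct":(.422,-.318,.5)}
def go(name,z):
    s=read_state(); q=s["eef_rot"]; M=R.from_quat([*q[1:],q[0]]); x,y,a=T[name]
    m=M.as_matrix(); az=np.degrees(np.arctan2(m[1,0],m[0,0])); t=-(((90+a-az)+90)%180-90)
    a2=np.radians(90+a); X=np.array([np.cos(a2),np.sin(a2),0]) 
    if abs(((90+a-(az-t))+180)%360-180)>90: X=-X
    Z=np.array([0,0,-1.]); Y=np.cross(Z,X); d=np.array([x,y,z])-s["ee_pos"]
    print(name,"t%.2f"%s["time_s"],"az%.1f tilt%s"%(az,np.round(m[:2,2],4)),"turn %.4f (%.1f rows)"%(t/180,abs(t)/6.6),"shift x%.3f y%.3f z%.3f"%tuple(np.array([X@d,Y@d,Z@d])*10),"rows",np.linalg.norm(d)/.033,
     "width%.3f gf%.1f"%(s["grip_width"],s["grasp_force"]),"pos",np.round(s["ee_pos"],4))
if __name__=="__main__": go(sys.argv[1],float(sys.argv[2]))
E
python3 - <<'E'
import cv2
p=cv2.imread("pics/top0.png")[80:320,120:520]
cv2.imwrite("pics/crop1.png",cv2.convertScaleAbs(cv2.resize(p,(800,480),interpolation=cv2.INTER_CUBIC),alpha=1.5))
E
python3 go.py po .1
```

```text
po t0.90 az157.5 tilt[0. 0.] turn 0.4427 (12.1 rows) shift x-2.262 y2.430 z1.313 rows 10.817763972931772 width1.000 gf0.0 pos [0.2393 0.5774 0.2313]
```

View pics/crop1.png

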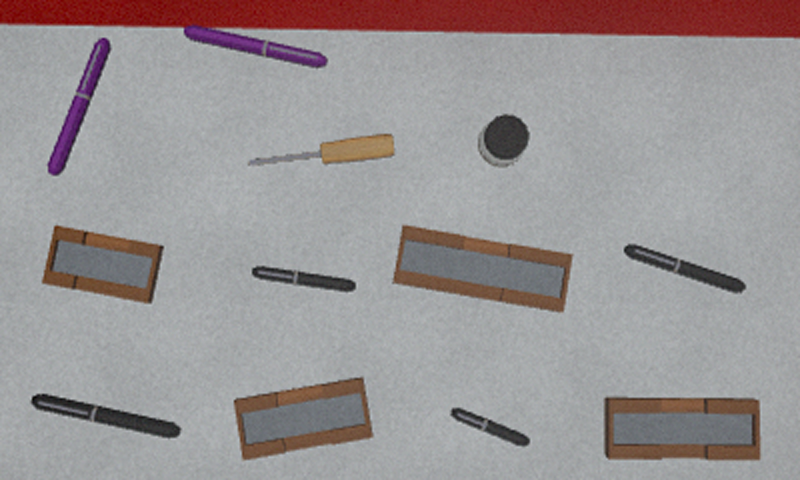

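Three things have the oversize shape: black at (172,288), purple at (159,133) and purple at (248,102). The black one, measured at 162 mm, fits the description. The crop shows it clearly black and the other two purple.

Emit:
{"method": "play_rows", "body": {"commands": [[0,0,0,0,0,0.0369,-1],[0,0,0,0,0,0.0369,-1],[0,0,0,0,0,0.0369,-1],[0,0,0,0,0,0.0369,-1],[0,0,0,0,0,0.0369,-1],[0,0,0,0,0,0.0369,-1],[0,0,0,0,0,0.0369,-1],[0,0,0,0,0,0.0369,-1],[0,0,0,0,0,0.0369,-1],[0,0,0,0,0,0.0369,-1],[0,0,0,0,0,0.0369,-1],[0,0,0,0,0,0.0369,-1],[-0.2,0.22,0,0,0,0,-1],[-0.2,0.22,0,0,0,0,-1],[-0.2,0.22,0,0,0,0,-1],[-0.2,0.22,0.1,0,0,0,-1],[-0.2,0.22,0.1,0,0,0,-1],[-0.2,0.22,0.1,0,0,0,-1],[-0.2,0.22,0.1,0,0,0,-1],[-0.2,0.22,0.1,0,0,0,-1]], "newtons": 40}}

```text
time_s: 2.57
ee_pos: [0.378, 0.3827, 0.181]
eef_rot: [-0.0, 0.778, 0.628, 0.0]
force: [1.1, 0.5, -0.3]
grip_width: 0.997
grasp_force: 0.0
```

```bash
python3 go.py po .1
```

```text
po t2.57 az77.8 tilt[0.0002 0.0004] turn 0.0000 (0.0 rows) shift x-0.651 y0.662 z0.810 rows 3.735450421330278 width0.997 gf0.0 pos [0.378  0.3827 0.181 ]
```

Emit:
{"method": "play_rows", "body": {"commands": [[-0.217,0.22,0.27,0,0,0,-1],[-0.217,0.22,0.27,0,0,0,-1],[-0.217,0.22,0.27,0,0,0,-1],[0,0,0,0,0,0,-1]]}}

```text
time_s: 2.9
ee_pos: [0.4298, 0.2994, 0.0967]
eef_rot: [0.001, 0.78, 0.625, -0.003]
force: [-0.6, -2.3, -0.7]
grip_width: 1.0
grasp_force: 0.0
```

```bash
python3 go.py po .003
python3 - <<'E'
from h import *
c=get_calibration("wrist"); p,d=get_image("wrist"); cv2.imwrite("pics/w1.png",p[:,:,::-1]); print(c)
pr=lambda P:(c["camera_matrix"]@(np.linalg.inv(c["T"])@np.r_[P,1])[:3]); q=pr([.429,.305,.008]); print(q[:2]/q[2])
for z in(.008,.016):print("z",z)
m=(p.max(2)<70)&(d>0); u=np.argwhere(m)
print(len(u), np.median(d[m]))
E
```

```text
po t2.90 az77.4 tilt[-0.0024 -0.0055] turn -0.0021 (0.1 rows) shift x0.053 y-0.019 z0.937 rows 2.8436996130090666 width1.000 gf0.0 pos [0.4298 0.2994 0.0967]
{'camera_matrix': array([[304.67681946,   0.        , 321.05434604],
       [  0.        , 304.67681946, 201.7059405 ],
       [  0.        ,   0.        ,   1.        ]]), 'T': array([[ 0.97572209, -0.21009968, -0.06184279,  0.44338845],
       [-0.21900785, -0.93780495, -0.26936488,  0.36711543],
       [-0.001403  ,  0.27636931, -0.96105048,  0.23904971],
       [ 0.        ,  0.        ,  0.        ,  1.        ]])}
[320.9129882  198.42632785]
z 0.008
z 0.016
54920 0.07970046
```

View pics/w1.png

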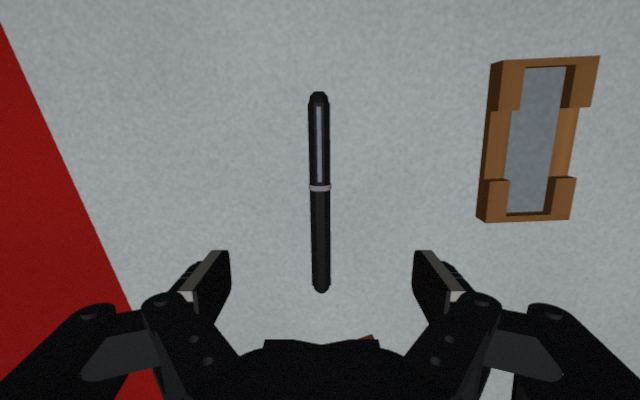

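Emit:
{"method": "play_rows", "body": {"commands": [[0,0,0,0,0,0,-1],[0,0,0.25,0,0,0,-1],[0,0,0.25,0,0,0,-1],[0,0,0.25,0,0,0,-1],[0,0,0,0,0,0,-1],[0,0,0,0,0,0,-1]]}}

```text
time_s: 3.45
ee_pos: [0.4276, 0.307, 0.0256]
eef_rot: [-0.0, 0.778, 0.628, -0.0]
force: [0.3, -0.4, 2.4]
grip_width: 0.999
grasp_force: 0.0
```

```bash
python3 go.py po .004
python3 - <<'E'
from h import *
T=np.array([[ 0.97572209, -0.21009968, -0.06184279,  0.44338845],
       [-0.21900785, -0.93780495, -0.26936488,  0.36711543],
       [-0.001403  ,  0.27636931, -0.96105048,  0.23904971],[0,0,0,1]])
c=dict(camera_matrix=get_calibration("wrist")["camera_matrix"],T=T)
a,b=at(c,(318.5,92),.008),at(c,(321,292),.008);print(a,b,(a+b)/2,np.linalg.norm(a-b))
E
```

```text
po t3.45 az77.9 tilt[-0.0008 -0.0004] turn 0.0003 (0.0 rows) shift x-0.016 y0.018 z0.216 rows 0.6586694781441685 width0.999 gf0.0 pos [0.4276 0.307  0.0256]
[0.4446146  0.38239808 0.008     ] [0.41072568 0.22329072 0.008     ] [0.42767014 0.3028444  0.008     ] 0.16267640572774894
```

Emit:
{"method": "play_rows", "body": {"commands": [[-0.025,0.015,0.11,0,0,0,-1],[0,0,0.11,0,0,0,-1],[0,0,0,0,0,0,-1],[0,0,0,0,0,0,1],[0,0,0,0,0,0,1],[0,0,0,0,0,0,1],[0,0,0,0,0,0,1],[0,0,0,0,0,0,1],[0,0,0,0,0,0,1],[0,0,0,0,0,0,1],[0,0,0,0,0,0,1],[0,0,0,0,0,0,1]]}}

```text
time_s: 4.45
ee_pos: [0.4292, 0.3035, 0.0036]
eef_rot: [-0.0, 0.778, 0.628, 0.0]
force: [-0.9, -0.4, 6.9]
grip_width: 0.174
grasp_force: 39.4
```

```bash
python3 go.py po .004;python3 go.py co .1
```

```text
po t4.45 az77.8 tilt[0.0002 0.0003] turn -0.0001 (0.0 rows) shift x0.014 y-0.005 z-0.004 rows 0.04661705982502021 width0.174 gf39.4 pos [0.4292 0.3035 0.0036]
co t4.45 az77.8 tilt[0.0002 0.0003] turn -0.0134 (0.4 rows) shift x-3.719 y2.295 z-0.964 rows 13.560079418435624 width0.174 gf39.4 pos [0.4292 0.3035 0.0036]
```

Emit:
{"method": "play_rows", "body": {"commands": [[0,0,-0.1,0,0,0,1],[0,0,-0.2,0,0,0,1],[0,0,-0.25,0,0,0,1],[0,0,-0.25,0,0,0,1],[0,0,-0.15,0,0,-0.0134,1],[-0.15,0.09,0,0,0,0,1],[-0.27,0.167,0,0,0,0,1],[-0.27,0.167,0,0,0,0,1],[-0.27,0.167,0,0,0,0,1],[-0.27,0.167,0,0,0,0,1],[-0.27,0.167,0,0,0,0,1],[-0.27,0.167,0,0,0,0,1],[-0.27,0.167,0,0,0,0,1],[-0.27,0.167,0,0,0,0,1],[-0.27,0.167,0,0,0,0,1],[-0.27,0.167,0,0,0,0,1],[-0.27,0.167,0,0,0,0,1],[-0.27,0.167,0,0,0,0,1],[-0.27,0.167,0,0,0,0,1],[0,0,0,0,0,0,1]]}}

```text
time_s: 6.12
ee_pos: [0.5907, -0.1027, 0.0993]
eef_rot: [0.002, 0.767, 0.642, -0.0]
force: [-0.3, -1.1, -0.5]
grip_width: 0.171
grasp_force: 39.4
```

```bash
python3 go.py co .0125
```

```text
co t6.12 az79.8 tilt[ 0.0018 -0.0033] turn -0.0020 (0.1 rows) shift x0.009 y0.011 z0.868 rows 2.6318552217897393 width0.171 gf39.4 pos [ 0.5907 -0.1027  0.0993]
```

Emit:
{"method": "play_rows", "body": {"commands": [[0.01,0.01,0,0,0,0,1],[0,0,0.2,0,0,0,1],[0,0,0.2,0,0,0,1],[0,0,0.15,0,0,0,1],[0,0,0,0,0,0,1],[0,0,0,0,0,0,1]]}}

```text
time_s: 6.62
ee_pos: [0.5904, -0.094, 0.0434]
eef_rot: [-0.0, 0.765, 0.644, -0.0]
force: [1.1, 0.5, -0.6]
grip_width: 0.17
grasp_force: 39.4
```

```bash
python3 go.py co .0125
python3 - <<'E'
from h import *
p,d=get_image("wrist"); cv2.imwrite("pics/w2.png",p[:,:,::-1])
E
```

```text
co t6.62 az80.3 tilt[-0.0012  0.0003] turn 0.0003 (0.0 rows) shift x-0.076 y0.029 z0.309 rows 0.969832795411046 width0.170 gf39.4 pos [ 0.5904 -0.094   0.0434]
```

View pics/w2.png

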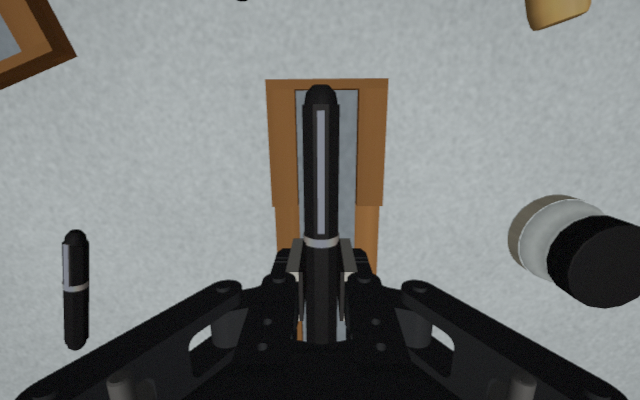

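Emit:
{"method": "play_rows", "body": {"commands": [[-0.076,0.029,0,0,0,0,1],[0,0,0.12,0,0,0,1],[0,0,0.12,0,0,0,1],[0,0,0.06,0,0,0,1],[0,0,0,0,0,0,1],[0,0,0,0,0,0,1]]}}

```text
time_s: 7.17
ee_pos: [0.5919, -0.1028, 0.0126]
eef_rot: [-0.0, 0.765, 0.644, -0.0]
force: [-0.3, 0.9, -0.8]
grip_width: 0.173
grasp_force: 40.0
```

```bash
python3 go.py co .012
```

```text
co t7.17 az80.2 tilt[-0.0012  0.0001] turn -0.0000 (0.0 rows) shift x0.008 y-0.000 z0.006 rows 0.03037618098940846 width0.173 gf40.0 pos [ 0.5919 -0.1028  0.0126]
```

Emit:
{"method": "play_rows", "body": {"commands": [[0,0,0.008,0,0,0,1],[0,0,0,0,0,0,1],[0,0,0,0,0,0,0.4],[0,0,0,0,0,0,0.2],[0,0,0,0,0,0,0],[0,0,0,0,0,0,-0.5],[0,0,0,0,0,0,-1],[0,0,0,0,0,0,-1],[0,0,0,0,0,0,-1],[0,0,-0.2,0,0,0,-1],[0,0,-0.35,0,0,0,-1],[0,0,-0.35,0,0,0,-1],[0,0,0,0,0,0,-1],[0,0,0,0,0,0,-1]]}}

```text
time_s: 8.33
ee_pos: [0.5934, -0.103, 0.1044]
eef_rot: [0.001, 0.765, 0.644, 0.001]
force: [-0.5, -0.2, -1.4]
grip_width: 1.002
grasp_force: 0.0
```

```bash
cat > chk.py <<'E'
import sys
from h import *
# pose of black pens seen by the top camera near given world xy at height z
c=get_calibration("top"); p,d=get_image("top"); 
def pen(x,y,z,lim=45):
    q=c["camera_matrix"]@(np.linalg.inv(c["T"])@np.r_[x,y,z,1])[:3]; q=(q[:2]/q[2]).astype(int); w=42
    m=np.zeros(p.shape[:2],np.uint8); s=np.s_[max(q[1]-w,0):q[1]+w,max(q[0]-w,0):q[0]+w]
    m[s]=(p[s].max(2)<lim); m=cv2.morphologyEx(m,cv2.MORPH_CLOSE,np.ones((5,5)))
    for k in cv2.findContours(m,0,1)[0]:
        if cv2.contourArea(k)>60:
            o,L,W,a=axis(c,cv2.minAreaRect(k),z); print("pen",np.round(o,4),"L%.3f W%.3f yaw%.1f"%(L,W,a))
pen(*map(float,sys.argv[1:4]))
E
python3 go.py pp .08; python3 chk.py .592 -.102 .016
```

```text
pp t8.33 az80.2 tilt[ 0.0034 -0.0002] turn 0.0656 (1.8 rows) shift x-0.693 y-1.574 z0.244 rows 5.264567184909639 width1.002 gf0.0 pos [ 0.5934 -0.103   0.1044]
pen [ 0.5956 -0.0697] L0.184 W0.094 yaw86.5
```

Emit:
{"method": "play_rows", "body": {"commands": [[0,0,0,0,0,0.0328,-1],[0,0,0,0,0,0.0328,-1],[-0.1,-0.225,0,0,0,0,-1],[-0.1,-0.225,0,0,0,0,-1],[-0.1,-0.225,0,0,0,0,-1],[-0.1,-0.225,0,0,0,0,-1],[-0.1,-0.225,0,0,0,0,-1],[-0.1,-0.225,0,0,0,0,-1],[-0.09,-0.225,0,0,0,0,-1],[0,0,0.24,0,0,0,-1],[0,0,0.2,0,0,0,-1],[0,0,0.2,0,0,0,-1],[0,0,0,0,0,0,-1],[0,0,0,0,0,0,-1]]}}

```text
time_s: 9.55
ee_pos: [0.4193, -0.1091, 0.0377]
eef_rot: [-0.001, 0.827, 0.562, -0.001]
force: [0.8, -0.3, 1.0]
grip_width: 0.999
grasp_force: 0.0
```

```bash
python3 go.py pp .003; python3 chk.py .592 -.102 .016;python3 - <<'E'
from h import *
p,d=get_image("wrist"); cv2.imwrite("pics/w3.png",p[:,:,::-1])
p,d=get_image("top"); cv2.imwrite("pics/t3.png",cv2.convertScaleAbs(cv2.resize(p[160:340,300:520,::-1],None,fx=3,fy=3),alpha=1.6))
E
```

```text
pp t9.55 az68.4 tilt[-0.0033  0.0003] turn -0.0002 (0.0 rows) shift x0.004 y0.022 z0.347 rows 1.0531064900225429 width0.999 gf0.0 pos [ 0.4193 -0.1091  0.0377]
pen [ 0.5923 -0.1022] L0.160 W0.015 yaw-9.8
```

View pics/t3.png

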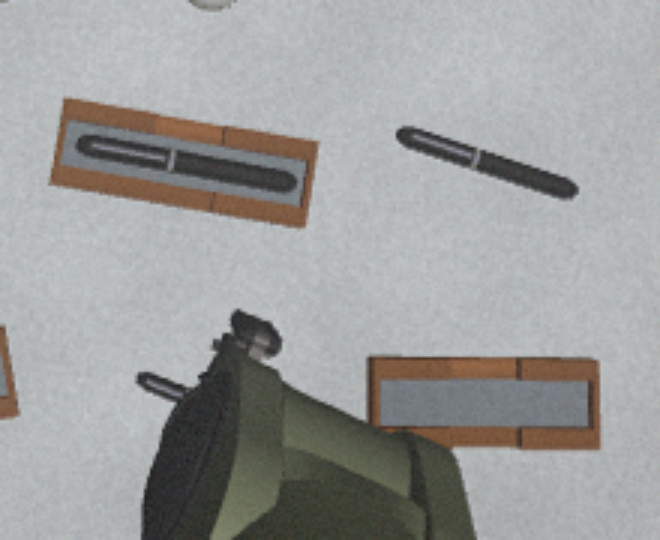

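The oversize pen lies centred in its case at crop (187,163), measured at the case centre with yaw -9.8°. Next is the pocket pen.

Emit:
{"method": "play_rows", "body": {"commands": [[0.004,0.022,0.11,0,0,0,-1],[0,0,0.12,0,0,0,-1],[0,0,0.115,0,0,0,-1],[0,0,0,0,0,0,-1],[0,0,0,0,0,0,1],[0,0,0,0,0,0,1],[0,0,0,0,0,0,1],[0,0,0,0,0,0,1],[0,0,0,0,0,0,1],[0,0,0,0,0,0,1],[0,0,0,0,0,0,1],[0,0,0,0,0,0,1],[0,0,0,0,0,0,1]]}}

```text
time_s: 10.78
ee_pos: [0.4229, -0.1095, 0.0044]
eef_rot: [0.0, 0.827, 0.562, 0.0]
force: [-1.3, -0.3, 10.5]
grip_width: 0.135
grasp_force: 40.1
```

```bash
python3 go.py cp .09
```

```text
cp t10.78 az68.4 tilt[0.0005 0.    ] turn -0.0628 (1.7 rows) shift x4.447 y0.901 z-0.856 rows 13.992976637987377 width0.135 gf40.1 pos [ 0.4229 -0.1095  0.0044]
```

Emit:
{"method": "play_rows", "body": {"commands": [[0,0,-0.1,0,0,0,1],[0,0,-0.2,0,0,0,1],[0,0,-0.25,0,0,0,1],[0,0,-0.2,0,0,0,1],[0,0,-0.1,0,0,-0.0314,1],[0,0,0,0,0,-0.0314,1],[0.15,0.03,0,0,0,0,1],[0.3,0.061,0,0,0,0,1],[0.33,0.067,0,0,0,0,1],[0.33,0.067,0,0,0,0,1],[0.33,0.067,0,0,0,0,1],[0.33,0.067,0,0,0,0,1],[0.33,0.067,0,0,0,0,1],[0.33,0.067,0,0,0,0,1],[0.33,0.067,0,0,0,0,1],[0.33,0.067,0,0,0,0,1],[0.33,0.067,0,0,0,0,1],[0.33,0.067,0,0,0,0,1],[0.33,0.067,0,0,0,0,1],[0.2,0.04,0,0,0,0,1]]}}

```text
time_s: 12.45
ee_pos: [0.5848, 0.2999, 0.0897]
eef_rot: [-0.0, 0.767, 0.642, 0.001]
force: [0.1, 0.4, -0.0]
grip_width: 0.133
grasp_force: 39.2
```

Emit:
{"method": "play_rows", "body": {"commands": [[0.1,0.02,0,0,0,0,1],[0,0,0.2,0,0,0,1],[0,0,0.2,0,0,0,1],[0,0,0,0,0,0,1],[0,0,0,0,0,0,1]]}}

```text
time_s: 12.87
ee_pos: [0.5879, 0.3045, 0.049]
eef_rot: [0.0, 0.768, 0.64, -0.001]
force: [1.0, -0.2, -0.0]
grip_width: 0.134
grasp_force: 39.2
```

```bash
python3 go.py cp .0126
```

```text
cp t12.87 az79.7 tilt[-0.0014 -0.0014] turn -0.0003 (0.0 rows) shift x0.079 y0.017 z0.364 rows 1.1297211514265608 width0.134 gf39.2 pos [0.5879 0.3045 0.049 ]
```

Emit:
{"method": "play_rows", "body": {"commands": [[0.079,0.017,0,0,0,0,1],[0,0,0.13,0,0,0,1],[0,0,0.13,0,0,0,1],[0,0,0.08,0,0,0,1],[0,0,0.02,0,0,0,1],[0,0,0,0,0,0,1],[0,0,0,0,0,0,1]]}}

```text
time_s: 13.45
ee_pos: [0.5913, 0.3128, 0.0126]
eef_rot: [-0.0, 0.768, 0.641, -0.0]
force: [-0.1, -0.0, -0.3]
grip_width: 0.131
grasp_force: 39.7
```

```bash
python3 go.py cp .0126
```

```text
cp t13.45 az79.7 tilt[-0.0006 -0.0004] turn -0.0001 (0.0 rows) shift x-0.008 y-0.002 z-0.000 rows 0.02490579849631271 width0.131 gf39.7 pos [0.5913 0.3128 0.0126]
```

Emit:
{"method": "play_rows", "body": {"commands": [[0,0,0,0,0,0,0.4],[0,0,0,0,0,0,0.2],[0,0,0,0,0,0,0],[0,0,0,0,0,0,-0.5],[0,0,0,0,0,0,-1],[0,0,0,0,0,0,-1],[0,0,0,0,0,0,-1],[0,0,-0.2,0,0,0,-1],[0,0,-0.35,0,0,0,-1],[0,0,-0.3,0,0,0,-1],[0,0,0,0,0,0,-1]]}}

```text
time_s: 14.37
ee_pos: [0.594, 0.314, 0.1039]
eef_rot: [0.001, 0.768, 0.641, 0.004]
force: [0.0, 0.5, 0.7]
grip_width: 0.997
grasp_force: 0.0
```

```bash
python3 go.py ps .04
```

```text
ps t14.37 az79.7 tilt[0.0064 0.0037] turn -0.0129 (0.4 rows) shift x-2.186 y0.162 z0.639 rows 6.9182595366940705 width0.997 gf0.0 pos [0.594  0.314  0.1039]
```

Emit:
{"method": "play_rows", "body": {"commands": [[0,0,0,0,0,-0.0129,-1],[-0.27,0.022,0,0,0,0,-1],[-0.27,0.022,0,0,0,0,-1],[-0.27,0.022,0,0,0,0,-1],[-0.27,0.022,0,0,0,0,-1],[-0.27,0.022,0,0,0,0,-1],[-0.27,0.022,0,0,0,0,-1],[-0.27,0.022,0,0,0,0,-1],[-0.27,0.022,0,0,0,0,-1],[0,0,0.2,0,0,0,-1],[0,0,0.2,0,0,0,-1],[0,0,0.18,0,0,0,-1],[0,0,0,0,0,0,-1],[0,0,0,0,0,0,-1]]}}

```text
time_s: 15.53
ee_pos: [0.5786, 0.0965, 0.0398]
eef_rot: [-0.0, 0.755, 0.656, -0.001]
force: [-0.4, -1.0, 0.3]
grip_width: 0.997
grasp_force: 0.0
```

```bash
python3 go.py ps .0035;  python3 chk.py .591 .312 .014
```

```text
ps t15.53 az82.0 tilt[-0.0013 -0.0004] turn 0.0001 (0.0 rows) shift x-0.010 y0.013 z0.363 rows 1.1000694522140866 width0.997 gf0.0 pos [0.5786 0.0965 0.0398]
pen [0.5915 0.3168] L0.099 W0.031 yaw-11.8
```

Emit:
{"method": "play_rows", "body": {"commands": [[-0.01,0.01,0.12,0,0,0,-1],[0,0,0.12,0,0,0,-1],[0,0,0.12,0,0,0,-1],[0,0,0,0,0,0,-1],[0,0,0,0,0,0,1],[0,0,0,0,0,0,1],[0,0,0,0,0,0,1],[0,0,0,0,0,0,1],[0,0,0,0,0,0,1],[0,0,0,0,0,0,1],[0,0,0,0,0,0,1],[0,0,0,0,0,0,1],[0,0,0,0,0,0,1]]}}

```text
time_s: 16.67
ee_pos: [0.5799, 0.0956, 0.0044]
eef_rot: [0.0, 0.755, 0.656, 0.0]
force: [-1.0, -0.7, 6.2]
grip_width: 0.148
grasp_force: 39.2
```

```bash
python3 go.py cs .09
python3 - <<'E'
from h import *
p,d=get_image("top"); cv2.imwrite("pics/t4.png",cv2.convertScaleAbs(cv2.resize(p[160:340,120:340,::-1],None,fx=3,fy=3),alpha=1.6))
E
```

```text
cs t16.67 az82.0 tilt[0.0004 0.0002] turn -0.1015 (2.8 rows) shift x0.234 y-1.492 z-0.856 rows 5.258827985076588 width0.148 gf39.2 pos [0.5799 0.0956 0.0044]
```

View pics/t4.png

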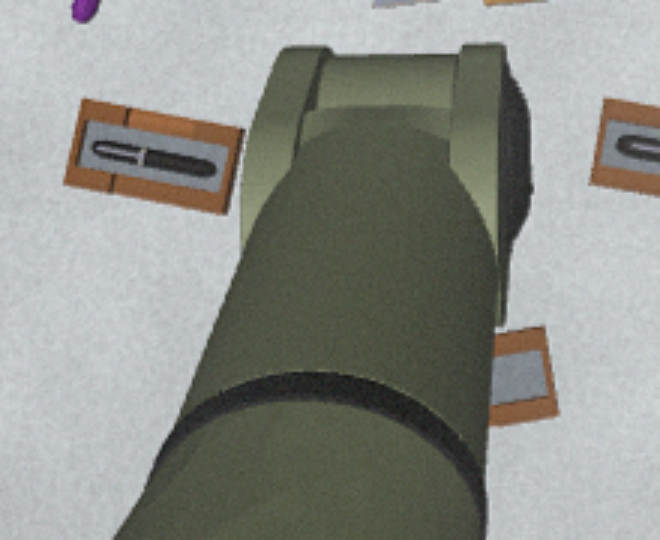

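The pocket pen lies centred in its case, at crop (153,158). Next I carry the short pen.

Emit:
{"method": "play_rows", "body": {"commands": [[0,0,-0.1,0,0,0,1],[0,0,-0.2,0,0,0,1],[0,0,-0.25,0,0,0,1],[0,0,-0.2,0,0,0,1],[0,0,-0.1,0,0,-0.0338,1],[0,0,0,0,0,-0.0338,1],[0,0,0,0,0,-0.0338,1],[0.034,-0.213,0,0,0,0,1],[0.034,-0.213,0,0,0,0,1],[0.034,-0.213,0,0,0,0,1],[0.034,-0.213,0,0,0,0,1],[0.034,-0.213,0,0,0,0,1],[0.034,-0.213,0,0,0,0,1],[0.034,-0.213,0,0,0,0,1],[0,0,0.2,0,0,0,1],[0,0,0.2,0,0,0,1],[0,0,0,0,0,0,1],[0,0,0,0,0,0,1]]}}

```text
time_s: 18.22
ee_pos: [0.4285, 0.0921, 0.0492]
eef_rot: [-0.0, 0.641, 0.767, -0.001]
force: [0.2, 0.4, -0.1]
grip_width: 0.144
grasp_force: 39.3
```

```bash
python3 go.py cs .0126
```

```text
cs t18.22 az100.3 tilt[-0.0012 -0.0005] turn -0.0003 (0.0 rows) shift x-0.002 y0.004 z0.366 rows 1.1098522590863449 width0.144 gf39.3 pos [0.4285 0.0921 0.0492]
```

Emit:
{"method": "play_rows", "body": {"commands": [[0,0.004,0.13,0,0,0,1],[0,0,0.13,0,0,0,1],[0,0,0.08,0,0,0,1],[0,0,0.022,0,0,0,1],[0,0,0,0,0,0,1],[0,0,0,0,0,0,1]]}}

```text
time_s: 18.72
ee_pos: [0.4295, 0.0925, 0.0134]
eef_rot: [0.0, 0.641, 0.767, 0.0]
force: [-0.0, 0.0, -0.4]
grip_width: 0.145
grasp_force: 39.3
```

```bash
python3 go.py cs .0126
```

```text
cs t18.72 az100.3 tilt[0.0004 0.0001] turn -0.0002 (0.0 rows) shift x-0.004 y-0.006 z0.008 rows 0.03292534649936311 width0.145 gf39.3 pos [0.4295 0.0925 0.0134]
```

Emit:
{"method": "play_rows", "body": {"commands": [[0,0,0.008,0,0,0,1],[0,0,0,0,0,0,1],[0,0,0,0,0,0,0.4],[0,0,0,0,0,0,0.2],[0,0,0,0,0,0,0],[0,0,0,0,0,0,-0.5],[0,0,0,0,0,0,-1],[0,0,0,0,0,0,-1],[0,0,0,0,0,0,-1],[0,0,-0.2,0,0,0,-1],[0,0,-0.35,0,0,0,-1],[0,0,-0.3,0,0,0,-1],[0,0,0,0,0,0,-1],[0,0,0,0,0,0,-1]]}}

```text
time_s: 19.88
ee_pos: [0.43, 0.0929, 0.0983]
eef_rot: [0.001, 0.641, 0.768, 0.001]
force: [-0.4, -0.3, -1.0]
grip_width: 0.999
grasp_force: 0.0
```

```bash
python3 go.py pt .04
```

```text
pt t19.88 az100.3 tilt[0.0029 0.0012] turn 0.1588 (4.3 rows) shift x-3.443 y2.882 z0.583 rows 13.719919414422446 width0.999 gf0.0 pos [0.43   0.0929 0.0983]
```

Emit:
{"method": "play_rows", "body": {"commands": [[0,0,0,0,0,0.0318,-1],[0,0,0,0,0,0.0318,-1],[0,0,0,0,0,0.0318,-1],[0,0,0,0,0,0.0318,-1],[0,0,0,0,0,0.0316,-1],[-0.246,0.206,0,0,0,0,-1],[-0.246,0.206,0,0,0,0,-1],[-0.246,0.206,0,0,0,0,-1],[-0.246,0.206,0,0,0,0,-1],[-0.246,0.206,0,0,0,0,-1],[-0.246,0.206,0,0,0,0,-1],[-0.246,0.206,0,0,0,0,-1],[-0.246,0.206,0,0,0,0,-1],[-0.246,0.206,0,0,0,0,-1],[-0.246,0.206,0,0,0,0,-1],[-0.246,0.206,0,0,0,0,-1],[-0.246,0.206,0,0,0,0,-1],[-0.246,0.206,0,0,0,0,-1],[-0.246,0.206,0,0,0,0,-1]]}}

```text
time_s: 21.47
ee_pos: [0.5945, -0.3264, 0.0953]
eef_rot: [-0.001, 0.811, 0.586, -0.0]
force: [0.2, 1.1, 0.4]
grip_width: 0.998
grasp_force: 0.0
```

Emit:
{"method": "play_rows", "body": {"commands": [[0,0,0,0,0,0,-1],[0,0,0.2,0,0,0,-1],[0,0,0.2,0,0,0,-1],[0,0,0.18,0,0,0,-1],[0,0,0,0,0,0,-1],[0,0,0,0,0,0,-1]]}}

```text
time_s: 21.97
ee_pos: [0.5938, -0.3248, 0.0375]
eef_rot: [-0.001, 0.811, 0.586, -0.001]
force: [0.6, 0.8, 1.7]
grip_width: 1.003
grasp_force: 0.0
```

```bash
python3 go.py pt .004; python3 chk.py .429 .092 .015
python3 - <<'E'
from h import *
p,d=get_image("top"); cv2.imwrite("pics/t5.png",cv2.convertScaleAbs(cv2.resize(p[160:340,200:500,::-1],None,fx=2.6,fy=2.6),alpha=1.6))
E
```

```text
pt t21.97 az71.7 tilt[-0.0026  0.0011] turn -0.0001 (0.0 rows) shift x0.008 y0.015 z0.335 rows 1.016520746633895 width1.003 gf0.0 pos [ 0.5938 -0.3248  0.0375]
pen [0.4297 0.0913] L0.111 W0.013 yaw10.3
```

View pics/t5.png

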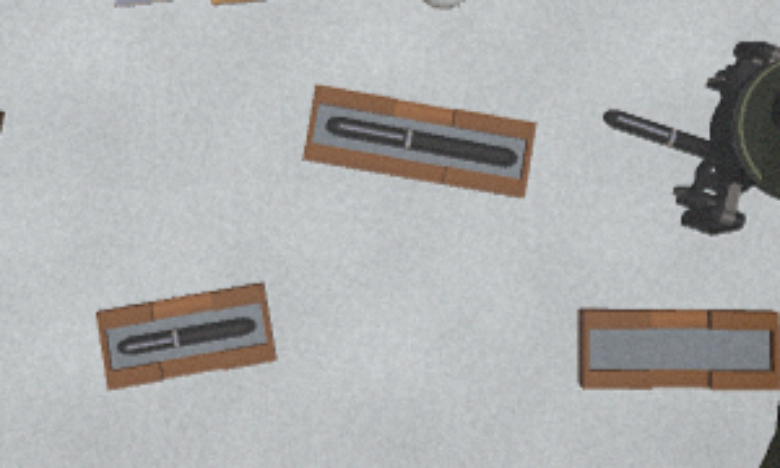

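The short pen is centred in its case, at crop (187,336). The standard pen is the last one.

Emit:
{"method": "play_rows", "body": {"commands": [[0.008,0.012,0.11,0,0,0,-1],[0,0,0.11,0,0,0,-1],[0,0,0.11,0,0,0,-1],[0,0,0,0,0,0,-1],[0,0,0,0,0,0,1],[0,0,0,0,0,0,1],[0,0,0,0,0,0,1],[0,0,0,0,0,0,1],[0,0,0,0,0,0,1],[0,0,0,0,0,0,1],[0,0,0,0,0,0,1],[0,0,0,0,0,0,1],[0,0,0,0,0,0,1]]}}

```text
time_s: 23.15
ee_pos: [0.5964, -0.3248, 0.0065]
eef_rot: [0.0, 0.811, 0.586, 0.0]
force: [-1.2, 0.5, 5.4]
grip_width: 0.156
grasp_force: 39.5
```

```bash
python3 go.py ct .09
```

```text
ct t23.15 az71.7 tilt[ 0.0005 -0.0002] turn -0.1045 (2.9 rows) shift x0.083 y-1.743 z-0.835 rows 5.862548964930572 width0.156 gf39.5 pos [ 0.5964 -0.3248  0.0065]
```

The tip is a little high on this pen, so I regrip 2.5 mm lower.

Emit:
{"method": "play_rows", "body": {"commands": [[0,0,0,0,0,0,0],[0,0,0,0,0,0,-0.3],[0,0,0,0,0,0,-0.3],[0,0,0.025,0,0,0,-0.3],[0,0,0,0,0,0,-0.3],[0,0,0,0,0,0,1],[0,0,0,0,0,0,1],[0,0,0,0,0,0,1],[0,0,0,0,0,0,1],[0,0,0,0,0,0,1],[0,0,0,0,0,0,1],[0,0,0,0,0,0,1],[0,0,0,0,0,0,1]]}}

```text
time_s: 24.23
ee_pos: [0.5963, -0.3248, 0.0037]
eef_rot: [0.0, 0.811, 0.586, 0.0]
force: [-0.4, 0.3, 4.3]
grip_width: 0.161
grasp_force: 39.5
```

```bash
python3 go.py ct .09
```

```text
ct t24.23 az71.7 tilt[ 0.0003 -0.0001] turn -0.1045 (2.9 rows) shift x0.083 y-1.742 z-0.863 rows 5.8970115059107515 width0.161 gf39.5 pos [ 0.5963 -0.3248  0.0037]
```

Emit:
{"method": "play_rows", "body": {"commands": [[0,0,-0.1,0,0,0,1],[0,0,-0.2,0,0,0,1],[0,0,-0.25,0,0,0,1],[0,0,-0.2,0,0,0,1],[0,0,-0.1,0,0,-0.0348,1],[0,0,0,0,0,-0.0348,1],[0,0,0,0,0,-0.0348,1],[0.01,-0.218,0,0,0,0,1],[0.01,-0.218,0,0,0,0,1],[0.01,-0.218,0,0,0,0,1],[0.01,-0.218,0,0,0,0,1],[0.01,-0.218,0,0,0,0,1],[0.01,-0.218,0,0,0,0,1],[0.01,-0.218,0,0,0,0,1],[0.01,-0.218,0,0,0,0,1],[0,0,0.2,0,0,0,1],[0,0,0.2,0,0,0,1],[0,0,0,0,0,0,1],[0,0,0,0,0,0,1]]}}

```text
time_s: 25.82
ee_pos: [0.4214, -0.3181, 0.0486]
eef_rot: [-0.001, 0.704, 0.71, -0.0]
force: [0.4, 0.4, 0.6]
grip_width: 0.159
grasp_force: 39.1
```

```bash
python3 go.py ct .0122
```

```text
ct t25.82 az90.5 tilt[-0.0011  0.0006] turn -0.0002 (0.0 rows) shift x0.001 y0.006 z0.364 rows 1.1040199744269474 width0.159 gf39.1 pos [ 0.4214 -0.3181  0.0486]
```

Emit:
{"method": "play_rows", "body": {"commands": [[0,0,0.13,0,0,0,1],[0,0,0.13,0,0,0,1],[0,0,0.08,0,0,0,1],[0,0,0.024,0,0,0,1],[0,0,0,0,0,0,1],[0,0,0,0,0,0,1]]}}

```text
time_s: 26.32
ee_pos: [0.422, -0.3184, 0.0128]
eef_rot: [0.0, 0.704, 0.71, 0.0]
force: [-0.7, -0.0, -1.4]
grip_width: 0.157
grasp_force: 39.1
```

```bash
python3 go.py ct .0122
```

```text
ct t26.32 az90.5 tilt[ 0.0004 -0.0003] turn -0.0001 (0.0 rows) shift x0.004 y0.000 z0.006 rows 0.021677156140510974 width0.157 gf39.1 pos [ 0.422  -0.3184  0.0128]
```

Release, rise, then move clear toward the centre to look.

Emit:
{"method": "play_rows", "body": {"commands": [[0,0,0.006,0,0,0,1],[0,0,0,0,0,0,1],[0,0,0,0,0,0,0.4],[0,0,0,0,0,0,0.2],[0,0,0,0,0,0,0],[0,0,0,0,0,0,-0.5],[0,0,0,0,0,0,-1],[0,0,0,0,0,0,-1],[0,0,0,0,0,0,-1],[0,0,-0.2,0,0,0,-1],[0,0,-0.3,0,0,0,-1],[0,0,-0.3,0,0,0,-1],[0,0,-0.3,0,0,0,-1],[0.25,0,-0.1,0,0,0,-1],[0.25,0,0,0,0,0,-1],[0.25,0.1,0,0,0,0,-1],[0.25,0.1,0,0,0,0,-1],[0.25,0.1,0,0,0,0,-1],[0.25,0,0,0,0,0,-1],[0,0,0,0,0,0,-1]]}}

```text
time_s: 27.98
ee_pos: [0.4509, -0.1634, 0.1313]
eef_rot: [-0.001, 0.702, 0.712, 0.0]
force: [0.6, -0.0, 0.5]
grip_width: 1.002
grasp_force: 0.0
```

Emit:
{"method": "play_rows", "body": {"commands": [[0,0,0,0,0,0,-1],[0,0,0,0,0,0,-1],[0,0,0,0,0,0,-1]]}}

```text
time_s: 28.23
ee_pos: [0.4503, -0.1689, 0.1315]
eef_rot: [0.0, 0.705, 0.71, -0.0]
force: [0.3, -0.1, 0.0]
grip_width: 1.001
grasp_force: 0.0
```

```bash
python3 chk.py .422 -.318 .0155
python3 - <<'E'
from h import *
c=get_calibration("top"); T=c["T"]; K=c["camera_matrix"]; p,d=get_image("top"); cv2.imwrite("pics/t6.png",cv2.convertScaleAbs(cv2.resize(p[80:340,110:520,::-1],None,fx=1.9,fy=1.9),alpha=1.6))
for n,P in dict(o=(.592,-.102,.024),p=(.591,.312,.021),s=(.429,.092,.022),t=(.422,-.318,.023)).items():
  o=[]
  for dy in(-.03,.03):
    q=K@(np.linalg.inv(T)@np.r_[P[0],P[1]+dy,P[2],1])[:3]; u,v=(q[:2]/q[2]).round().astype(int)
    D=d[v-1:v+2,u-2:u+3]; z=np.median(D[D>0]); o.append((T@np.r_[np.linalg.inv(K)@[u,v,1]*z,1])[2])
  print(n,"pen top z at both halves",np.round(o,4),"nominal",P[2])
E
```

```text
pen [ 0.4129 -0.2674] L0.155 W0.083 yaw89.3
o pen top z at both halves [0.0225 0.0214] nominal 0.024
p pen top z at both halves [0.0107 0.0192] nominal 0.021
s pen top z at both halves [0.0173 0.0188] nominal 0.022
t pen top z at both halves [0.4967 0.5161] nominal 0.023
```

View pics/t6.png

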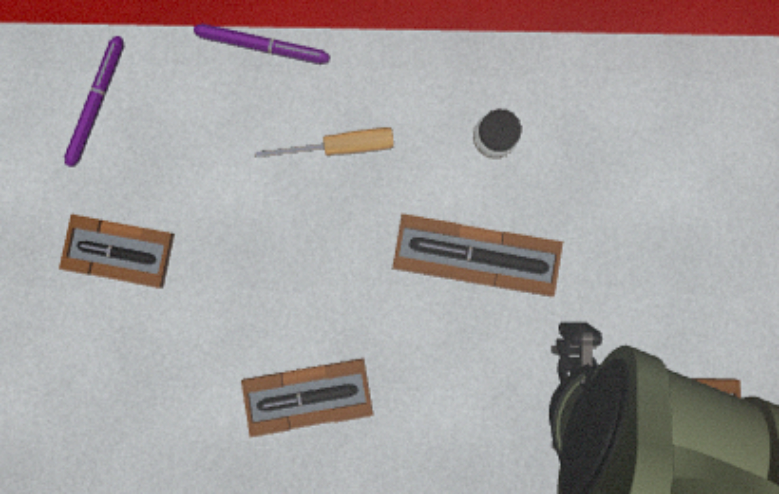

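The other three pens are seated, and the arm hides the standard case at crop (715,390), so I move it farther left.

Emit:
{"method": "play_rows", "body": {"commands": [[0.28,0,0,0,0,0,-1],[0.28,0,0,0,0,0,-1],[0.28,0,0,0,0,0,-1],[0.28,0,0,0,0,0,-1],[0.28,0,0,0,0,0,-1],[0.28,0,0,0,0,0,-1],[0.28,0,0,0,0,0,-1],[0.28,0,0,0,0,0,-1],[0,0,0,0,0,0,-1],[0,0,0,0,0,0,-1],[0,0,0,0,0,0,-1],[0,0,0,0,0,0,-1]]}}

```text
time_s: 29.33
ee_pos: [0.4487, 0.0548, 0.1315]
eef_rot: [0.0, 0.705, 0.709, -0.0]
force: [-0.1, -0.4, -0.8]
grip_width: 1.001
grasp_force: 0.0
```

```bash
python3 chk.py .422 -.318 .0155
python3 - <<'E'
from h import *
p,d=get_image("top"); cv2.imwrite("pics/t7.png",cv2.convertScaleAbs(cv2.resize(p[240:340,380:540,::-1],None,fx=4,fy=4),alpha=1.6))
E
```

```text
pen [ 0.4257 -0.3219] L0.144 W0.019 yaw0.6
```

View pics/t7.png

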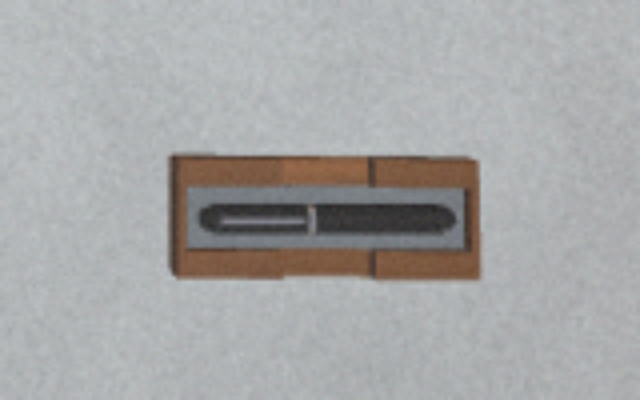

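The standard pen is centred in its case, at crop (328,218). All four pens are placed.

```bash
python3 -c "
from station import *
print(sign_off())"
```

```text
the job is handed in; nothing more can be done
None
```

All four black pens lie centred in the cases made for their lengths by the camera check, the ink bottle and screwdriver were not touched, and the job was handed in at about 29 s; the sign-off returned no verdict.

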